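# Lay a plywood upright down into its drilling board and lock it

### The job

The plywood upright stands on end at the stop of the drilling board: tip it over to the right, towards the board's open end, and let it down gently under control all the way, never dropping it, until it lies flat between the fences. Push it home against the end stop, then swing the wooden turn-button square across it, so that the drill cannot pull it up. Only push and support with the fingers: do not grip the upright or lift it off the board, and leave the things lying round about where they are.

Things in the scene. Friction and masses are not known exactly. Their poses are not given: they have to be found in the camera images.
- upright: the part: plywood, 190 mm long, 80 wide, 24 thick, about 0.2 kg, a 40 mm hole through its middle; it stands on its foot end on the board's deck between the fences, loose, and overbalances once tipped 7 degrees. Origin: centre of the foot end; z: along its length, foot to top (up at the start); x: through its thickness (the -x face looks to the board's open end and comes to lie underneath); y: across it
- upright_mid (a point): centre of the upright, half-way along, in the middle of its thickness
- upright_top (a point): centre of the upright's top end (the end that is up at the start); open fingers can stand astride it, one behind and one on the falling side to hold it back; lying, this end is clear of the deck with room for a finger under it
- upright_foot (a point): centre of the upright's foot end (the end it stands on, and that must end against the stop)
- board: the drilling board, a wooden cradle screwed to the bench. Origin: on the bench under it; x: along it towards the end stop, roughly to the robot's left; y: roughly towards the robot; z up. Deck 42 mm above the bench, from its open right-hand edge at x = -85 mm to the stop's face at x = +70 mm. The upright lying home reaches 35 mm out past the open edge, with 42 mm of free space under that end
- board_stop (a point): middle of the end stop's face, at deck height; the stop is 22 mm high. The board's side fences have inner faces 43.5 mm and outer faces 67.5 mm either side of the middle line and are 26 mm high over the deck (tops 68 mm above the bench); low cleats, 15 mm high, reach 91 mm either side
- button (a joint): the turn-button's angle: 0 = along the fence, its free end towards the board's open end (it starts at 0 or turned outwards, down to -0.5), 1.57 = square across the channel; it turns counter-clockwise seen from above (the free end swings away from the robot, over the channel), ends hard at 1.62 and stays where it is left (about 1 N at the peg)
- button_pivot (a point): the button's pivot screw, on top of the fence nearer the robot. The button is a dark wooden bar 14 mm thick and 20 mm wide, its underside 2.5 mm over the lying upright
- button_peg (a point): half-way up the small round peg, 14 mm in diameter, that stands 25 mm proud of the bar near its free end, 48 mm from the pivot
- screwdriver: screwdriver with a red handle, 200 mm long, lying behind the board (bystander)
- offcut: small pine offcut, 38x75x19 mm, lying in front of the board (bystander)
- glue_bottle: white glue bottle, 207 mm tall, 63 mm wide, standing to the left of the board (bystander)
- tape_roll: roll of masking tape, 96 mm across, 24 mm high, to the right in front (bystander)
- marking_gauge: wooden marking gauge, 200 mm long, to the left behind the board (bystander)
- try_square: try square, 218 mm long, lying to the far right (bystander)
- screw_tin: open tin of screws, 82 mm across, 57 mm high, to the right in front (bystander)
- pencil: green pencil, 177 mm, near the front edge (bystander)
- chisel_2: chisel with a wooden handle, 226 mm long, near the bench's front edge (bystander)
Not all that is in view belongs to the job. Leave any black look-alike of the upright alone.

How it is judged:
By the outcome, as a careful person would: the job done as asked, in the order asked, and still so for the second after the job is handed in, with the robot touching nothing.
It also fails if it takes over 67 s, if anything falls off the work surface, if the arm or the gripper's body presses on something with over 40 N, if the wrist force passes 120 N, or if a joint passes its speed limit or range.

### The arm

A 6-joint arm with a two-finger parallel gripper is mounted at the origin on a cart in front of the work surface, level with it; the furniture and walls round the work are solid. World frame = base frame: x ahead of the robot, y to its left, z up, the work surface at z = 0. Lengths are in m, angles in rad, forces in N, time in s.
With the tool pointing down it reaches from about 0.4 to 0.825 m from the base axis. Payload 7 kg.
Tool frame: the origin (TCP) lies at the centre of the arm's flange, where the gripper is bolted on; the fingertips stand 178 mm ahead of it and the grasp point (between the pads) lies ahead of it (tcp_to_grasp is the z of the grasp point in the tool frame, in m); z points along the fingers, x is the direction in which the jaws open and shut, and the axes are right-handed (so a half turn about z gives the same grasp; the last joint's range is limited). The gripper opens to 88 mm and grips with 3 to 60 N. Pads are 19 mm wide; open, the fingers measure 130 mm over their backs; the gripper's body (78 mm by 193 mm) begins 47 mm behind the grasp point.
Start: joints at [1.402, 0.359, 0.012, 0, -1.224, -0.288], TCP at [0.298, 0.606, 0.405] pointing down, gripper open.
Joint ranges: [-3.07, 3.07], [-1.43, 2.12], [-1.02, 1.25], [-3.03, 1.67], [-3.05, -0], [-3.03, 3.03]. Speed limits (rad/s): [2.39, 2.39, 3.01, 3.14, 3.14, 3.14].

### API

Orientations are given as [roll, pitch, yaw] about the fixed x, y, z axes, in that order (R = Rz(yaw) Ry(pitch) Rx(roll)).
In Python, from station import get_state, grab_frame, job_done, tcp_to_grasp gives the robot as it stands.
- The arm moves only by the tool drive_tool, never from a script. Its argument "moves" is a list of rows, each a list of 7 numbers: the shift along the tool's x, y, z in mm, then the turn, a rotation vector about the tool's x, y, z in degrees, then the closure, from -1 (fully open) to 1 (shut), so that 0 is half open. In form: [[dx, dy, dz, ax, ay, az, claw], ...]. A call has 1 to 12 rows; each row is the pose to reach, as a shift and turn from the pose commanded when the call began, along the tool's axes at that moment; what a row does not reach only later rows make up. A row lasts 1/8 s, in which the tool goes at most 62.5 mm and 10.7 degrees, less where a joint would pass 70% of its speed; a pose out of reach is approached as far as the arm can. A call with a gripper value outside its range is refused whole. The fingers move at their own pace and stop on an object; "grip_force" is the grip in N (left out, the last holds). Time passes only in rows, so rows that repeat a pose let the fingers close. It gives the time, the measured TCP pose, the force and the opening at its end, in the units of the state.
- get_state(): the state, without advancing time (a new reading comes with each control period).
- grab_frame(name): name is "scene" or "top" or "wrist"; returns a dict with "img" (384x512x3 uint8, red, green, blue), "range_z" (384x512 float32, m along the optical axis (not along the pixel's ray), 0 where there is no reading), "fovy" (degrees; the focal length in pixels is half the picture's height over the tangent of half this angle, whatever the lens; pixels are square), "cx", "cy" (the principal point, pixels), "rvec" (rotation vector, rad) and "tvec" (3), from world to camera coordinates, as OpenCV has them. Camera axes: x right, y down, z forward; pixel columns grow to the right and rows downward; lengths in m; the calibration is good to about 2 mm. A picture is of the moment at which its call begins.
- job_done(): hands the job in, once; it reports no verdict.
The state is a dict: "t": time; "q": joint angles; "qd": joint speeds; "joint_efforts": joint torques, N m; "eef_pos": TCP position; "ee_rot": TCP orientation; "force": force on the tool from outside, world axes, zero at the start; "moment": the same for the moment, N m; "width": finger opening in m.
Only numpy, scipy, OpenCV 4.12 (cv2) and the standard library are available. Lean on these libraries where they do the work, as an engineer would, in place of code of your own. Each camera call takes 0.05 s, during which the arm holds its last target. There are 200 camera calls.

## Working session

There is one attempt and no reset: what is moved stays moved. The work goes in short steps, Python scripts to look and compute and a tool call to move; the robot and the scene stay as the last step left them, time stands still between calls to the robot, and variables do not carry over. Pictures are saved under pics/ and viewed, about 8 in all and at most 12, crops included, and the job is handed in when it is done.

Besides the shell and the picture viewer there is one more tool, called after ">>>" in YAML: its name, and indented under it one key for each argument. drive_tool: Moves the arm, as the interface text tells. Its arguments: {"type":"object","properties":{"moves":{"type":"array"},"grip_force":{"type":"number"}},"required":["moves"]}

```bash
mkdir -p pics; ls; cat > h.py <<'E'
import numpy as np, cv2
from station import get_state, grab_frame, job_done, tcp_to_grasp
def cam(f):
    R=cv2.Rodrigues(np.array(f["rvec"],float))[0]; t=np.array(f["tvec"],float).ravel()
    fl=f["img"].shape[0]/2/np.tan(np.radians(f["fovy"])/2)
    return R,t,fl
def ray(f,u,v):
    R,t,fl=cam(f); d=R.T@np.array([(u-f["cx"])/fl,(v-f["cy"])/fl,1]); return -R.T@t,d
def onz(f,u,v,z):
    o,d=ray(f,u,v); return o+d*(z-o[2])/d[2]
def cloud(f):
    R,t,fl=cam(f); Z=f["range_z"].astype(float); v,u=np.indices(Z.shape)
    P=np.stack([(u-f["cx"])/fl*Z,(v-f["cy"])/fl*Z,Z],-1); W=(P-t)@R; W[Z==0]=np.nan; return W
def proj(f,p):
    R,t,fl=cam(f); q=R@np.array(p)+t; return q[0]/q[2]*fl+f["cx"],q[1]/q[2]*fl+f["cy"]
def save(f,name,scale=1,crop=None):
    i=f["img"]
    if crop: u0,u1,v0,v1=crop; i=i[v0:v1,u0:u1]
    cv2.imwrite("pics/"+name,cv2.resize(i[...,::-1],None,fx=scale,fy=scale,interpolation=cv2.INTER_CUBIC))
E
python3 - <<'E'
from h import *
import pickle
s=get_state(); print(s, tcp_to_grasp if not callable(tcp_to_grasp) else tcp_to_grasp())
fs={n:grab_frame(n) for n in("scene","top")}
pickle.dump(fs,open("f0.pkl","wb"))
for n,f in fs.items(): save(f,n+"0.png",1.5); print(n,f["fovy"],f["cx"],f["cy"],-cam(f)[0].T@cam(f)[1])
E
```

```text
pics
{'t': 0.0, 'q': array([ 1.40206838e+00,  3.59369584e-01,  1.10512739e-02, -3.46053568e-04,
       -1.22406759e+00, -2.88087811e-01]), 'qd': array([-3.73416519e-04, -1.30184880e-03,  6.58743994e-04, -2.77778225e-05,
       -8.49881216e-04,  1.07867134e-03]), 'joint_efforts': array([-5.39185075e-04, -5.82718170e+01,  2.93048036e+01,  6.99754804e+00,
        7.03870930e-03, -1.48589302e-04]), 'eef_pos': array([0.29766062, 0.60560704, 0.40373106]), 'ee_rot': array([-3.14145289e+00, -1.61650438e-03, -2.02773005e+00]), 'force': array([ 0.15528043,  0.23903601, -0.29982783]), 'moment': array([ 0.02286822, -0.05317241, -0.01949894]), 'width': 0.0877357740214536} 0.1593
scene 57.51663471476048 256.166267019 187.7895570634437 [-0.33282044 -0.66117327  0.71715658]
top 52.303677459664385 256.3264341721862 192.2929750403643 [0.39137986 0.03932763 1.42730671]
```

View pics/scene0.png

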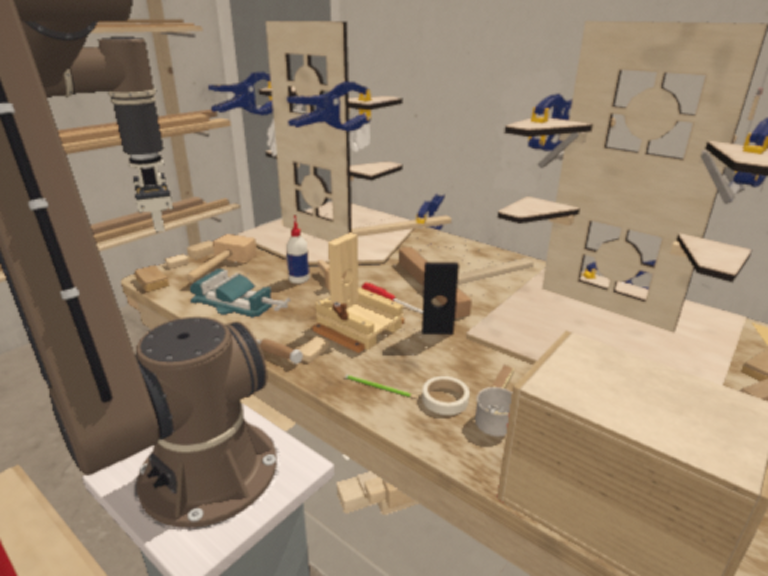

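View pics/top0.png

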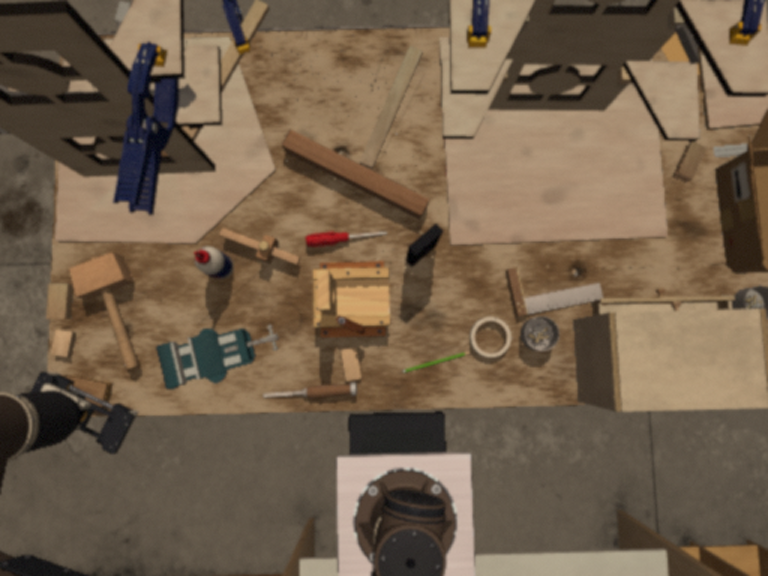

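The pale plywood upright is at scene (342,265) and top (323,295), in the board at top (350,300). The black look-alike is at scene (440,298) and top (425,245), and I'm leaving it alone. Next I measure the board and upright from depth, and confirm with one enlarged crop.

```bash
python3 - <<'E'
from h import *
import pickle
fs=pickle.load(open("f0.pkl","rb"))
f=fs["top"]; W=cloud(f)
sub=W[165:235,200:270]
g=lambda m:sub[m]
z=sub[...,2]
print(np.histogram(z[~np.isnan(z)],bins=np.arange(-.01,.25,.01)))
for lo,hi,n in[(.037,.047,'deck'),(.062,.074,'fence'),(.074,.12,'btn'),(.2,.26,'uptop'),(.01,.02,'cleat')]:
    m=(z>lo)&(z<hi); p=sub[m]
    if len(p)<4: print(n,len(p)); continue
    r=cv2.minAreaRect((p[:,:2]*1000).astype(np.float32)); print(n,len(p),np.round(p.mean(0),4),r, np.round(cv2.boxPoints(r)).tolist())
a=cv2.resize(f["img"][165:235,200:270][...,::-1],None,fx=8,fy=8,interpolation=cv2.INTER_CUBIC)
g=fs["scene"]["img"][150:240,195:285][...,::-1]
b=cv2.resize(g,(560,560),interpolation=cv2.INTER_CUBIC)
cv2.imwrite("pics/crop.png",cv2.resize(np.hstack([a,b]),(800,400)))
E
```

```text
(array([1239, 1190,  429,   23,  233,  636,   29,  522,  154,   96,   15,
         13,   10,   10,    9,    4,    2,   13,    9,    8,    7,   13,
          3,   52,  159]), array([-0.01,  0.  ,  0.01,  0.02,  0.03,  0.04,  0.05,  0.06,  0.07,
        0.08,  0.09,  0.1 ,  0.11,  0.12,  0.13,  0.14,  0.15,  0.16,
        0.17,  0.18,  0.19,  0.2 ,  0.21,  0.22,  0.23,  0.24]))
deck 797 [0.5254 0.0885 0.0419] ((513.5340576171875, 101.78813171386719), (152.89161682128906, 111.06339263916016), 88.22814178466797) [[456.0, 27.0], [567.0, 24.0], [571.0, 176.0], [460.0, 180.0]]
fence 618 [0.5247 0.1153 0.0675] ((525.00634765625, 113.72534942626953), (174.49880981445312, 134.9319305419922), 89.9513168334961) [[457.0, 27.0], [592.0, 26.0], [593.0, 201.0], [458.0, 201.0]]
btn 164 [0.4759 0.1218 0.0874] ((521.3905029296875, 113.52978515625), (98.05101013183594, 151.03616333007812), 76.2453384399414) [[436.0, 84.0], [583.0, 48.0], [606.0, 143.0], [460.0, 179.0]]
uptop 227 [0.5225 0.1597 0.2298] ((524.6112670898438, 160.11627197265625), (23.244199752807617, 80.95894622802734), 89.48389434814453) [[484.0, 149.0], [565.0, 148.0], [565.0, 171.0], [484.0, 172.0]]
cleat 429 [0.5079 0.1169 0.0151] ((508.1546325683594, 129.9818878173828), (194.6000518798828, 218.6458740234375), 88.60224914550781) [[396.0, 35.0], [615.0, 30.0], [620.0, 225.0], [401.0, 230.0]]
```

View pics/crop.png

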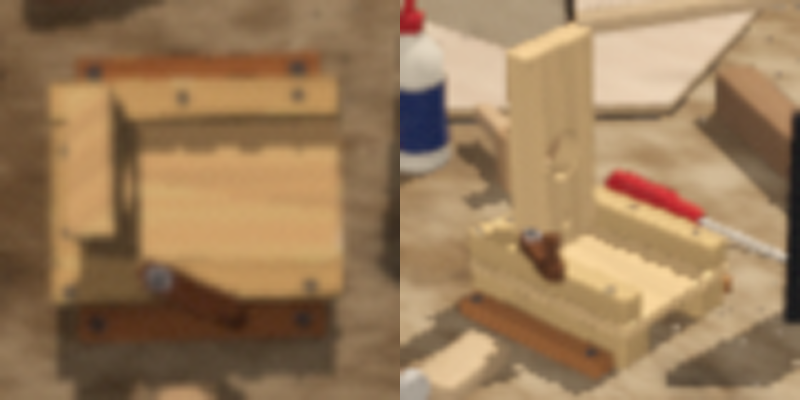

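The left half shows the board: button pivot at crop (158,278), with its free end turned outwards at (235,318), and the upright at (90,160). The pale part with the hole is the plywood upright. Measured against the given sizes, the fences are 135 mm over the outer faces and centred at x=0.525. The upright's top is 81x23 mm at z≈0.23, so the sizes agree and the board's yaw is about 0.

```bash
cat >> h.py <<'E'
from scipy.spatial.transform import Rotation as Ro
TIP=0.178
def rot(phi,yaw=-90): # phi: tilt of tool z from down towards +Y, deg
    return Ro.from_euler('x',phi,degrees=True)*Ro.from_euler('xyz',[180,0,yaw],degrees=True)
def row(pos,R,claw,s=None):
    s=s or get_state(); R0=Ro.from_euler('xyz',s["ee_rot"]); d=R0.inv().apply(np.array(pos)-s["eef_pos"])*1000
    return [round(float(v),1) for v in d]+[round(float(v),2) for v in (R0.inv()*R).as_rotvec(degrees=True)]+[claw]
E
python3 - <<'E'
from h import *
print(row([.298,.606,.48],rot(0),-.14)); print(row([.525,.16,.48],rot(0),-.14))
E
```

```text
[-0.4, -0.2, -76.2, 0.01, -0.08, -26.18, -0.14]
[299.7, -400.7, -75.7, 0.01, -0.08, -26.18, -0.14]
```

>>> drive_tool:
  moves:
    - [0,0,-60,0,0,0,-0.14]
    - [30,-40,-76,0,0,-8,-0.14]
    - [70,-90,-76,0,0,-16,-0.14]
    - [110,-140,-76,0,0,-26.2,-0.14]
    - [145,-190,-76,0,0,-26.2,-0.14]
    - [180,-240,-76,0,0,-26.2,-0.14]
    - [220,-290,-76,0,0,-26.2,-0.14]
    - [255,-340,-76,0,0,-26.2,-0.14]
    - [285,-380,-76,0,0,-26.2,-0.14]
    - [300,-401,-76,0,0,-26.2,-0.14]
    - [300,-401,-76,0,0,-26.2,-0.14]
    - [300,-401,-76,0,0,-26.2,-0.14]

```text
t: 1.6
eef_pos: [0.5251, 0.1599, 0.4804]
ee_rot: [3.141, -0.0, -1.571]
force: [0.7, 1.2, 0.4]
width: 0.0501
```

```bash
python3 - <<'E'
from h import *
import pickle
s=get_state(); print(s["t"],s["eef_pos"],s["ee_rot"],s["q"],s["width"],s["force"])
f=grab_frame("wrist"); pickle.dump(f,open("w1.pkl","wb")); save(f,"w1.png",1.2)
print(-cam(f)[0].T@cam(f)[1], cam(f)[0][2])
W=cloud(f); z=W[...,2]
for lo,hi,n in[(.062,.074,'fence'),(.078,.09,'bar'),(.1,.113,'peg'),(.225,.24,'uptop')]:
    p=W[(z>lo)&(z<hi)&(W[...,0]>.4)&(W[...,0]<.65)&(W[...,1]>-.05)&(W[...,1]<.25)]
    if len(p)<4: print(n,len(p)); continue
    r=cv2.minAreaRect((p[:,:2]*1000).astype(np.float32)); print(n,len(p),np.round(p.mean(0),4),np.round(cv2.boxPoints(r)).tolist())
E
```

```text
1.6 [0.52513239 0.15988293 0.48038044] [ 3.14106347e+00 -6.08135327e-05 -1.57062685e+00] [ 6.52376035e-01  1.09454916e-01 -1.44397690e-01 -2.81852273e-04
 -1.31740121e+00  9.18660473e-01] 0.05014495943892552 [0.67699657 1.15834778 0.36812941]
[0.60386523 0.16077801 0.45975812] [-0.29005774 -0.00206863 -0.95700691]
fence 5175 [0.5448 0.1153 0.0668] [[423.0, 194.0], [484.0, -85.0], [647.0, -50.0], [586.0, 229.0]]
bar 778 [0.4921 0.0933 0.0826] [[429.0, 131.0], [498.0, -79.0], [633.0, -35.0], [565.0, 175.0]]
peg 313 [0.5787 0.0146 0.1066] [[433.0, 127.0], [514.0, -97.0], [646.0, -49.0], [565.0, 174.0]]
uptop 2972 [0.5276 0.1623 0.2313] [[485.0, 174.0], [485.0, 150.0], [566.0, 151.0], [565.0, 175.0]]
```

View pics/w1.png

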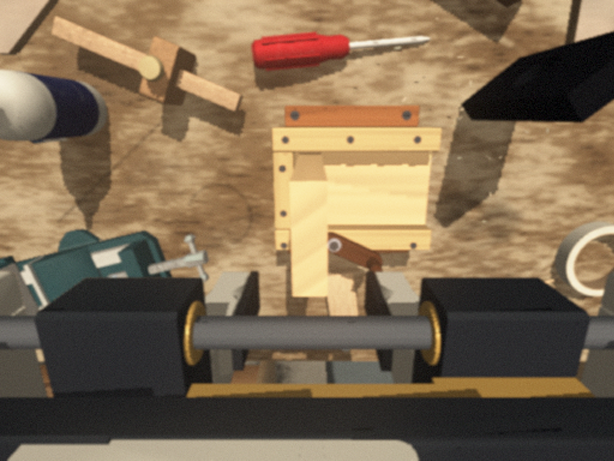

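The wrist view shows the upright's top at (310,230) between the fingers, the button's pivot at (334,244), and its free end outward at (372,262). The board is level and the surroundings are clear.

```bash
python3 - <<'E'
from h import *
import pickle
f=pickle.load(open("w1.pkl","rb")); W=cloud(f)
print('pivot',onz(f,334/1.2,244/1.2,.084))
z=W[...,2]; b=(W[...,0]>.41)&(W[...,0]<.5)&(W[...,1]>.06)&(W[...,1]<.148)
for lo,hi in[(.076,.088),(.09,.102),(.102,.112)]:
    p=W[b&(z>lo)&(z<hi)]; print(lo,len(p),p.mean(0) if len(p) else 0, p.min(0) if len(p) else 0, p.max(0) if len(p) else 0)
# board edges
for lo,hi,x0,x1,n in[(.064,.071,.56,.62,'farfence'),(.064,.071,.44,.49,'nearfence'),(.039,.045,.49,.56,'deck')]:
    p=W[(z>lo)&(z<hi)&(W[...,0]>x0)&(W[...,0]<x1)&(W[...,1]>-.0)&(W[...,1]<.22)]; print(n,len(p),np.percentile(p,[1,99],axis=0).round(4).tolist())
print(row([.525,.162,.405],rot(0),.2))
E
```

```text
pivot [0.47109089 0.13569716 0.084     ]
0.076 630 [0.46283215 0.11720931 0.082102  ] [0.4419619  0.08210574 0.07611583] [0.48198297 0.14269278 0.08785096]
0.09 40 [0.4542031  0.09539617 0.09597201] [0.44865638 0.08832832 0.09014847] [0.45654715 0.10000416 0.10199894]
0.102 62 [0.45249933 0.09381596 0.10610376] [0.44479791 0.08666801 0.10231255] [0.45622396 0.10021555 0.10852143]
farfence 2704 [[0.5653, 0.0278, 0.0651], [0.592, 0.2007, 0.0693]]
nearfence 1369 [[0.4597, 0.0273, 0.0642], [0.4824, 0.2015, 0.0694]]
deck 4250 [[0.4911, 0.027, 0.0397], [0.5598, 0.1445, 0.0434]]
[-1.8, -0.0, 75.5, 0.02, -0.0, 0.06, 0.2]
```

>>> drive_tool:
  moves:
    - [-2,-1,30,0,0,0,-0.14]
    - [-2,-1,65,0,0,0,-0.14]
    - [-2,-1,95,0,0,0,-0.14]
    - [-2,-1,105,0,0,0,-0.14]
    - [-2,-1,105,0,0,0,0.1]
    - [-2,-1,105,0,0,0,0.3]
    - [-2,-1,105,0,0,0,0.3]
    - [-2,-1,105,0,0,0,0.3]

```text
t: 2.65
eef_pos: [0.5264, 0.1616, 0.3763]
ee_rot: [-3.141, 0.001, -1.57]
force: [-0.1, 0.3, -0.7]
width: 0.0306
```

```bash
cat >> h.py <<'E'
P=np.array([.1505,.042])
def tool(th,phi,a,w,P=P,X=.526):
    c,s=np.cos(np.radians(phi)),np.sin(np.radians(phi)); t=np.array([s,-c]); n=np.array([c,s])
    h=np.radians(th); C=P+.19*np.array([-np.sin(h),np.cos(h)])
    q=C+(a+w/2*0)*t+w/2*n-TIP*t
    return [X,q[0],q[1]],rot(phi)
def seq(L,P=P):
    s=get_state(); print(s["t"],s["eef_pos"],s["ee_rot"],s["force"].round(2),s["width"],s["q"].round(2))
    for th,phi,a,w,wc in L: print(th,row(*tool(th,phi,a,w,P),round(1-2*wc/.088,2),s))
E
python3 - <<'E'
from h import *
w=get_state()["width"]
seq([(th,th,.035,.031,.031) for th in np.arange(1,12.5,1)])
E
```

```text
2.65 [0.52638198 0.16163508 0.376326  ] [-3.14067454e+00  6.01735673e-04 -1.57037836e+00] [-0.13  0.3  -0.73] 0.030593127517297952 [ 0.65  0.18 -0.31  0.   -1.09  0.92]
1.0 [1.4, 0.4, 1.1, -0.05, -0.97, 0.02, 0.3]
2.0 [7.3, 0.4, 1.0, -0.05, -1.97, 0.02, 0.3]
3.0 [13.1, 0.4, 1.0, -0.05, -2.97, 0.03, 0.3]
4.0 [18.9, 0.4, 1.0, -0.05, -3.97, 0.03, 0.3]
5.0 [24.7, 0.4, 1.2, -0.05, -4.97, 0.03, 0.3]
6.0 [30.5, 0.4, 1.5, -0.05, -5.97, 0.03, 0.3]
7.0 [36.3, 0.4, 1.9, -0.05, -6.97, 0.03, 0.3]
8.0 [42.1, 0.4, 2.4, -0.05, -7.97, 0.03, 0.3]
9.0 [47.9, 0.4, 3.0, -0.05, -8.97, 0.03, 0.3]
10.0 [53.7, 0.4, 3.7, -0.05, -9.97, 0.03, 0.3]
11.0 [59.5, 0.4, 4.5, -0.05, -10.97, 0.03, 0.3]
12.0 [65.2, 0.4, 5.3, -0.05, -11.97, 0.03, 0.3]
```

>>> drive_tool:
  moves:
    - [1.5,0,0,0,-1,0,0.3]
    - [7,0,0,0,-2,0,0.3]
    - [13,0,0,0,-3,0,0.3]
    - [19,0,0,0,-4,0,0.3]
    - [24.7,0,0,0,-5,0,0.3]
    - [30.5,0,0.5,0,-6,0,0.3]
    - [36.3,0,1,0,-7,0,0.3]
    - [42,0,1.5,0,-8,0,0.3]
    - [48,0,2,0,-9,0,0.3]
    - [53.7,0,2.7,0,-10,0,0.3]
    - [59.5,0,3.5,0,-11,0,0.3]
    - [65,0,4.3,0,-12,0,0.3]

```text
t: 4.15
eef_pos: [0.5263, 0.0962, 0.3713]
ee_rot: [3.142, 0.211, -1.57]
force: [-0.8, -1.0, -0.5]
width: 0.0306
```

```bash
python3 - <<'E'
from h import *
seq([(th,th,.035,.031,.031) for th in np.arange(13,24.5,1)])
f=grab_frame("scene"); save(f,"s1.png",6,(190,300,120,240))
E
```

```text
4.15 [0.52630167 0.09624023 0.37128379] [ 3.14154467  0.21053985 -1.57034956] [-0.85 -0.96 -0.46] 0.030596152099027864 [ 0.47  0.15 -0.27 -0.22 -1.06  1.2 ]
13.0 [5.7, 0.3, 0.1, 0.01, -0.94, 0.02, 0.3]
14.0 [11.5, 0.3, 0.0, 0.01, -1.94, 0.02, 0.3]
15.0 [17.3, 0.3, -0.0, 0.01, -2.94, 0.02, 0.3]
16.0 [23.2, 0.3, 0.1, 0.01, -3.94, 0.02, 0.3]
17.0 [29.0, 0.3, 0.3, 0.01, -4.94, 0.02, 0.3]
18.0 [34.8, 0.3, 0.5, 0.01, -5.94, 0.02, 0.3]
19.0 [40.6, 0.3, 0.9, 0.01, -6.94, 0.02, 0.3]
20.0 [46.4, 0.3, 1.4, 0.01, -7.94, 0.02, 0.3]
21.0 [52.2, 0.3, 2.0, 0.01, -8.94, 0.02, 0.3]
22.0 [58.0, 0.3, 2.7, 0.01, -9.94, 0.02, 0.3]
23.0 [63.7, 0.3, 3.5, 0.01, -10.94, 0.02, 0.3]
24.0 [69.5, 0.3, 4.3, 0.01, -11.94, 0.02, 0.3]
```

View pics/s1.png

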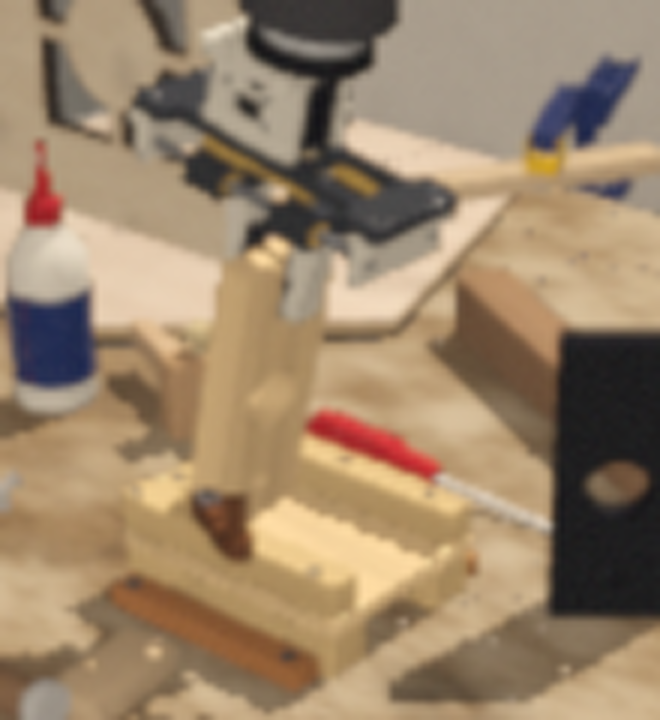

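The upright is tipped about 12° with the front finger at (305,280) holding it. I continue in the same way.

>>> drive_tool:
  moves:
    - [5.7,0,0,0,-1,0,0.3]
    - [11.5,0,0,0,-2,0,0.3]
    - [17.3,0,0,0,-3,0,0.3]
    - [23.2,0,0,0,-4,0,0.3]
    - [29,0,0.3,0,-5,0,0.3]
    - [34.8,0,0.5,0,-6,0,0.3]
    - [40.6,0,0.9,0,-7,0,0.3]
    - [46.4,0,1.4,0,-8,0,0.3]
    - [52.2,0,2,0,-9,0,0.3]
    - [58,0,2.7,0,-10,0,0.3]
    - [63.7,0,3.5,0,-11,0,0.3]
    - [69.5,0,4.3,0,-12,0,0.3]

```text
t: 5.7
eef_pos: [0.5264, 0.0292, 0.3525]
ee_rot: [3.142, 0.42, -1.57]
force: [-0.2, -1.2, -1.0]
width: 0.0307
```

```bash
python3 - <<'E'
from h import *
seq([(th,th,.035,.031,.031) for th in np.arange(25,36.5,1)])
E
```

```text
5.7 [0.52635671 0.02919497 0.35254432] [ 3.14157536  0.42000166 -1.57033996] [-0.18 -1.25 -1.01] 0.030717404656030352 [ 0.23  0.17 -0.22 -0.46 -1.12  1.53]
25.0 [5.8, 0.4, -0.2, 0.01, -0.94, 0.02, 0.3]
26.0 [11.6, 0.4, -0.3, 0.01, -1.94, 0.02, 0.3]
27.0 [17.4, 0.4, -0.3, 0.01, -2.94, 0.02, 0.3]
28.0 [23.3, 0.4, -0.3, 0.01, -3.94, 0.02, 0.3]
29.0 [29.1, 0.4, -0.1, 0.01, -4.94, 0.02, 0.3]
30.0 [34.9, 0.4, 0.2, 0.01, -5.94, 0.02, 0.3]
31.0 [40.7, 0.4, 0.6, 0.01, -6.94, 0.02, 0.3]
32.0 [46.5, 0.4, 1.1, 0.01, -7.94, 0.02, 0.3]
33.0 [52.3, 0.4, 1.7, 0.01, -8.94, 0.02, 0.3]
34.0 [58.1, 0.4, 2.3, 0.01, -9.94, 0.02, 0.3]
35.0 [63.8, 0.4, 3.1, 0.01, -10.94, 0.02, 0.3]
36.0 [69.6, 0.4, 4.0, 0.01, -11.94, 0.02, 0.3]
```

>>> drive_tool:
  moves:
    - [5.8,0,0,0,-1,0,0.3]
    - [11.6,0,0,0,-2,0,0.3]
    - [17.4,0,0,0,-3,0,0.3]
    - [23.3,0,0,0,-4,0,0.3]
    - [29,0,0,0,-5,0,0.3]
    - [34.9,0,0.3,0,-6,0,0.3]
    - [40.7,0,0.6,0,-7,0,0.3]
    - [46.5,0,1.1,0,-8,0,0.3]
    - [52.3,0,1.7,0,-9,0,0.3]
    - [58,0,2.3,0,-10,0,0.3]
    - [63.8,0,3.1,0,-11,0,0.3]
    - [69.6,0,4,0,-12,0,0.3]

```text
t: 7.2
eef_pos: [0.5264, -0.0327, 0.3206]
ee_rot: [-3.142, 0.629, -1.57]
force: [-0.7, -0.0, -1.2]
width: 0.0308
```

```bash
python3 - <<'E'
from h import *
T=np.arange(37,48.5,1)
seq([(th,min(th,42),.035-.0005*i,.031+.001*i,.031+.001*i) for i,th in enumerate(T)])
f=grab_frame("scene"); save(f,"s2.png",6,(190,300,120,240))
E
```

```text
7.2 [ 0.52639023 -0.03274236  0.32055359] [-3.14151511  0.62943857 -1.57030932] [-0.72 -0.03 -1.15] 0.030826302908615693 [-0.    0.26 -0.17 -0.67 -1.23  1.83]
37.0 [5.8, 0.4, -0.2, 0.01, -0.94, 0.02, 0.3]
38.0 [11.1, 0.4, -0.8, 0.01, -1.94, 0.02, 0.27]
39.0 [16.5, 0.4, -1.4, 0.01, -2.94, 0.02, 0.25]
40.0 [21.9, 0.4, -1.8, 0.01, -3.94, 0.02, 0.23]
41.0 [27.2, 0.4, -2.2, 0.01, -4.94, 0.02, 0.2]
42.0 [32.6, 0.4, -2.5, 0.01, -5.94, 0.02, 0.18]
43.0 [35.5, 0.4, -2.7, 0.01, -5.94, 0.02, 0.16]
44.0 [38.3, 0.4, -2.8, 0.01, -5.94, 0.02, 0.14]
45.0 [41.2, 0.4, -2.9, 0.01, -5.94, 0.02, 0.11]
46.0 [44.0, 0.4, -2.9, 0.01, -5.94, 0.02, 0.09]
47.0 [46.8, 0.4, -2.8, 0.01, -5.94, 0.02, 0.07]
48.0 [49.6, 0.4, -2.7, 0.01, -5.94, 0.02, 0.05]
```

View pics/s2.png

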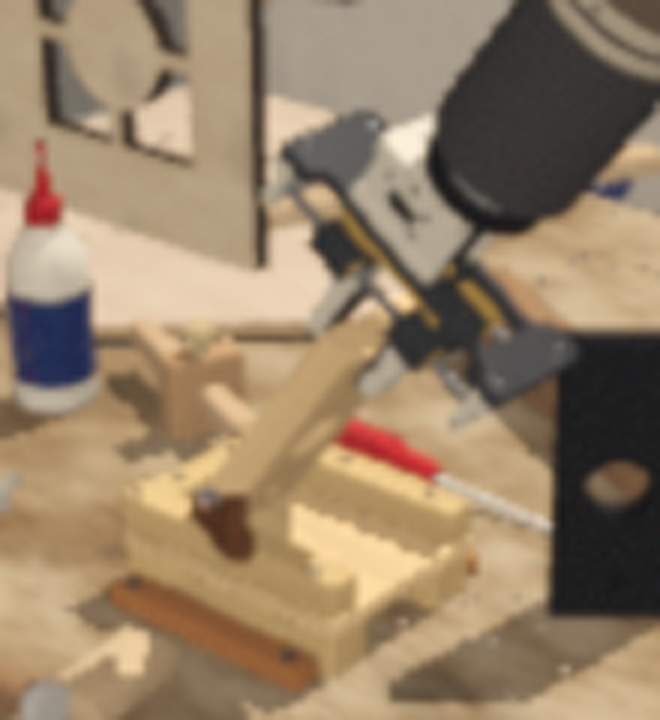

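The upright is at about 36°, resting on the lower finger at (380,370). Before lowering further I check the clearance to the black look-alike.

```bash
python3 - <<'E'
from h import *
import pickle
f=pickle.load(open("f0.pkl","rb"))["top"]; W=cloud(f)
p=W[145:185,262:302]; im=f["img"][145:185,262:302]; m=(p[...,2]>.03)
q=p[m]; print(q.min(0),q.max(0)); q=q[q[:,2]>.14]; print(q.min(0),q.max(0))
E
```

```text
[ 0.59956114 -0.09280641  0.03159149] [ 0.66653905 -0.01706401  0.19609865]
[ 0.59977013 -0.09280641  0.14052261] [ 0.66653905 -0.01784629  0.19609865]
```

>>> drive_tool:
  moves:
    - [5.8,0,0,0,-1,0,0.3]
    - [11.1,0,-0.8,0,-2,0,0.27]
    - [16.5,0,-1.4,0,-3,0,0.25]
    - [21.9,0,-1.8,0,-4,0,0.23]
    - [27.2,0,-2.2,0,-5,0,0.2]
    - [32.6,0,-2.5,0,-6,0,0.18]
    - [35.5,0,-2.7,0,-6,0,0.16]
    - [38.3,0,-2.8,0,-6,0,0.14]
    - [41.2,0,-2.9,0,-6,0,0.11]
    - [44,0,-2.9,0,-6,0,0.09]
    - [46.8,0,-2.8,0,-6,0,0.07]
    - [49.6,0,-2.7,0,-6,0,0.05]

```text
t: 8.75
eef_pos: [0.5264, -0.0742, 0.2937]
ee_rot: [-3.142, 0.733, -1.57]
force: [0.6, -0.5, -1.0]
width: 0.0414
```

```bash
python3 - <<'E'
from h import *
T=np.arange(49,60.5,1)
seq([(th,42,.0295-.0006*i,.042+.001*i,.042+.001*i) for i,th in enumerate(T,1)])
E
```

```text
8.75 [ 0.52640411 -0.07419181  0.29367927] [-3.14152919  0.73301278 -1.5701852 ] [ 0.63 -0.49 -0.97] 0.041421758360096046 [-0.13  0.33 -0.14 -0.76 -1.31  1.98]
49.0 [3.1, 0.4, -0.3, 0.02, -0.0, 0.03, 0.02]
50.0 [5.9, 0.4, -0.5, 0.02, -0.0, 0.03, -0.0]
51.0 [8.7, 0.4, -0.6, 0.02, -0.0, 0.03, -0.02]
52.0 [11.4, 0.4, -0.6, 0.02, -0.0, 0.03, -0.05]
53.0 [14.2, 0.4, -0.6, 0.02, -0.0, 0.03, -0.07]
54.0 [16.9, 0.4, -0.6, 0.02, -0.0, 0.03, -0.09]
55.0 [19.7, 0.4, -0.4, 0.02, -0.0, 0.03, -0.11]
56.0 [22.4, 0.4, -0.3, 0.02, -0.0, 0.03, -0.14]
57.0 [25.1, 0.4, -0.0, 0.02, -0.0, 0.03, -0.16]
58.0 [27.8, 0.4, 0.2, 0.02, -0.0, 0.03, -0.18]
59.0 [30.5, 0.4, 0.6, 0.02, -0.0, 0.03, -0.2]
60.0 [33.1, 0.4, 1.0, 0.02, -0.0, 0.03, -0.23]
```

>>> drive_tool:
  moves:
    - [3,0,-0.3,0,0,0,0.02]
    - [6,0,-0.5,0,0,0,0]
    - [8.7,0,-0.6,0,0,0,-0.02]
    - [11.4,0,-0.6,0,0,0,-0.05]
    - [14.2,0,-0.6,0,0,0,-0.07]
    - [17,0,-0.6,0,0,0,-0.09]
    - [19.7,0,-0.4,0,0,0,-0.11]
    - [22.4,0,-0.3,0,0,0,-0.14]
    - [25,0,0,0,0,0,-0.16]
    - [27.8,0,0.2,0,0,0,-0.18]
    - [30.5,0,0.6,0,0,0,-0.2]
    - [33,0,1,0,0,0,-0.23]

```text
t: 10.25
eef_pos: [0.5264, -0.0981, 0.2708]
ee_rot: [3.141, 0.733, -1.57]
force: [0.1, -0.3, -0.4]
width: 0.054
```

```bash
python3 - <<'E'
from h import *
T=np.arange(61,72.5,1)
seq([(th,42,.0225-.0005*i,.054+.0005*i,.054+.0005*i) for i,th in enumerate(T,1)])
f=grab_frame("scene"); save(f,"s3.png",6,(190,300,120,240))
E
```

```text
10.25 [ 0.52642688 -0.09809028  0.27078551] [ 3.14148069  0.73305274 -1.57046641] [ 0.13 -0.31 -0.44] 0.05403394447669509 [-0.17  0.37 -0.14 -0.75 -1.3   2.04]
61.0 [3.0, 0.4, 0.7, 0.02, 0.0, 0.01, -0.24]
62.0 [5.8, 0.4, 1.3, 0.02, 0.0, 0.01, -0.25]
63.0 [8.7, 0.4, 2.0, 0.02, 0.0, 0.01, -0.26]
64.0 [11.5, 0.4, 2.7, 0.02, 0.0, 0.01, -0.27]
65.0 [14.3, 0.4, 3.5, 0.02, 0.0, 0.01, -0.28]
66.0 [17.1, 0.4, 4.3, 0.02, 0.0, 0.01, -0.3]
67.0 [19.9, 0.4, 5.2, 0.02, 0.0, 0.01, -0.31]
68.0 [22.6, 0.4, 6.1, 0.02, 0.0, 0.01, -0.32]
69.0 [25.4, 0.4, 7.1, 0.02, 0.0, 0.01, -0.33]
70.0 [28.0, 0.4, 8.1, 0.02, 0.0, 0.01, -0.34]
71.0 [30.7, 0.4, 9.2, 0.02, 0.0, 0.01, -0.35]
72.0 [33.3, 0.4, 10.3, 0.02, 0.0, 0.01, -0.36]
```

View pics/s3.png

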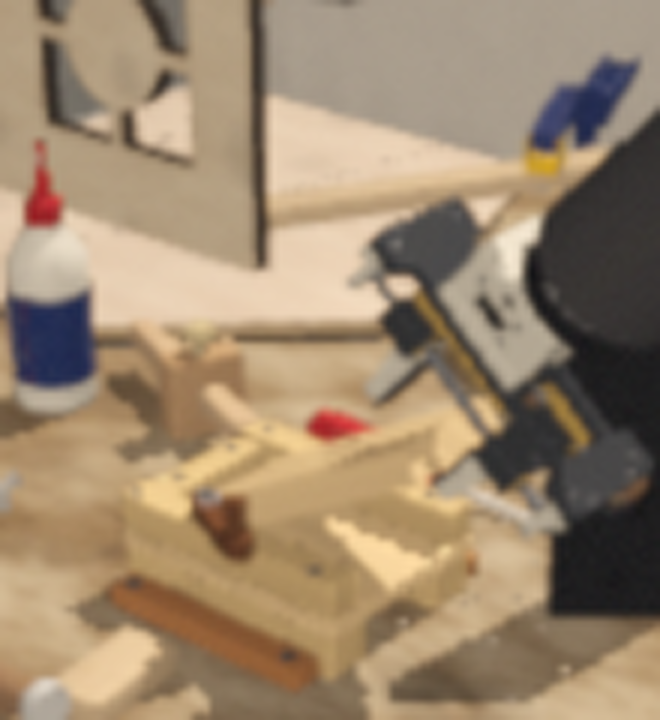

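The end is resting on the lower finger at (460,470), with the upright at about 62°. The body is well in front of the black piece, so I continue.

>>> drive_tool:
  moves:
    - [3,0,0.7,0,0,0,-0.24]
    - [5.8,0,1.3,0,0,0,-0.25]
    - [8.7,0,2,0,0,0,-0.26]
    - [11.5,0,2.7,0,0,0,-0.27]
    - [14.3,0,3.5,0,0,0,-0.28]
    - [17,0,4.3,0,0,0,-0.3]
    - [20,0,5.2,0,0,0,-0.31]
    - [22.6,0,6.1,0,0,0,-0.32]
    - [25.4,0,7,0,0,0,-0.33]
    - [28,0,8,0,0,0,-0.34]
    - [30.7,0,9.2,0,0,0,-0.35]
    - [33.3,0,10.3,0,0,0,-0.36]

```text
t: 11.8
eef_pos: [0.5264, -0.1159, 0.2408]
ee_rot: [3.142, 0.733, -1.57]
force: [0.1, -0.5, -1.5]
width: 0.0592
```

```bash
python3 - <<'E'
from h import *
seq([(th,42,.0165-.0003*i,.06,.06) for i,th in enumerate(np.arange(73,84.5,1),1)])
f=grab_frame("wrist"); W=cloud(f); z=W[...,2]; x,y=W[...,0],W[...,1]
m=(abs(x-.526)<.03)&(y>-.03)&(y<.16)&(z>.06)&(z<.25)
p=W[m]; 
for y0 in np.arange(-.03,.16,.02):
    q=p[(p[:,1]>y0)&(p[:,1]<y0+.02)]; print(round(y0,2),len(q),np.median(q,0).round(4) if len(q) else '')
E
```

```text
11.8 [ 0.52641706 -0.11588567  0.24081943] [ 3.14151621  0.7330756  -1.57041738] [ 0.09 -0.48 -1.55] 0.05921976550561828 [-0.2   0.42 -0.15 -0.75 -1.28  2.1 ]
73.0 [2.9, 0.4, 1.3, 0.02, 0.0, 0.02, -0.36]
74.0 [5.8, 0.4, 2.8, 0.02, 0.0, 0.02, -0.36]
75.0 [8.6, 0.4, 4.3, 0.02, 0.0, 0.02, -0.36]
76.0 [11.3, 0.4, 5.8, 0.02, 0.0, 0.02, -0.36]
77.0 [14.1, 0.4, 7.4, 0.02, 0.0, 0.02, -0.36]
78.0 [16.8, 0.4, 9.0, 0.02, 0.0, 0.02, -0.36]
79.0 [19.4, 0.4, 10.7, 0.02, 0.0, 0.02, -0.36]
80.0 [22.0, 0.4, 12.4, 0.02, 0.0, 0.02, -0.36]
81.0 [24.6, 0.4, 14.1, 0.02, 0.0, 0.02, -0.36]
82.0 [27.2, 0.4, 15.9, 0.02, 0.0, 0.02, -0.36]
83.0 [29.7, 0.4, 17.8, 0.02, 0.0, 0.02, -0.36]
84.0 [32.2, 0.4, 19.7, 0.02, 0.0, 0.02, -0.36]
-0.03 11388 [ 0.5478 -0.0238  0.1935]
-0.01 2757 [ 0.5366 -0.0016  0.1459]
0.01 3162 [0.5374 0.0164 0.1431]
0.03 1059 [0.5296 0.0392 0.103 ]
0.05 491 [0.5321 0.056  0.0974]
0.07 774 [0.519  0.0859 0.0829]
0.09 597 [0.5278 0.0976 0.083 ]
0.11 415 [0.5279 0.1193 0.0766]
0.13 364 [0.5259 0.1393 0.0695]
0.15 125 [0.5288 0.1541 0.065 ]
```

>>> drive_tool:
  moves:
    - [2.9,0,1.3,0,0,0,-0.36]
    - [5.8,0,2.8,0,0,0,-0.36]
    - [8.6,0,4.3,0,0,0,-0.36]
    - [11.3,0,5.8,0,0,0,-0.36]
    - [14,0,7.4,0,0,0,-0.36]
    - [16.8,0,9,0,0,0,-0.36]
    - [19.4,0,10.7,0,0,0,-0.36]
    - [22,0,12.4,0,0,0,-0.36]
    - [24.6,0,14,0,0,0,-0.36]
    - [27.2,0,16,0,0,0,-0.36]
    - [29.7,0,17.8,0,0,0,-0.36]
    - [32.2,0,19.7,0,0,0,-0.36]

```text
t: 13.35
eef_pos: [0.5265, -0.1266, 0.2046]
ee_rot: [3.142, 0.733, -1.57]
force: [-0.9, -0.1, -1.8]
width: 0.0595
```

```bash
python3 - <<'E'
from h import *
seq([(th,42,.013,.06,.06) for i,th in enumerate(np.arange(84.8,94,.8),1)])
f=grab_frame("wrist"); W=cloud(f); z=W[...,2]; x,y=W[...,0],W[...,1]
m=(abs(x-.526)<.035)&(y>-.03)&(y<.2)&(z>.05)&(z<.12)
p=W[m]; 
for y0 in np.arange(-.03,.2,.02):
    q=p[(p[:,1]>y0)&(p[:,1]<y0+.02)]; print(round(y0,2),len(q),np.median(q,0).round(4) if len(q) else '')
f=grab_frame("scene"); save(f,"s4.png",6,(190,300,140,260))
E
```

```text
13.35 [ 0.52645525 -0.12660988  0.20461472] [ 3.14158425  0.73300094 -1.57031387] [-0.87 -0.11 -1.8 ] 0.059463216295446056 [-0.22  0.47 -0.16 -0.76 -1.24  2.16]
84.8 [2.0, 0.5, 1.9, 0.02, -0.0, 0.02, -0.36]
85.6 [3.9, 0.5, 3.7, 0.02, -0.0, 0.02, -0.36]
86.39999999999999 [5.8, 0.5, 5.5, 0.02, -0.0, 0.02, -0.36]
87.19999999999999 [7.7, 0.5, 7.4, 0.02, -0.0, 0.02, -0.36]
87.99999999999999 [9.6, 0.5, 9.3, 0.02, -0.0, 0.02, -0.36]
88.79999999999998 [11.4, 0.5, 11.2, 0.02, -0.0, 0.02, -0.36]
89.59999999999998 [13.2, 0.5, 13.2, 0.02, -0.0, 0.02, -0.36]
90.39999999999998 [15.0, 0.5, 15.1, 0.02, -0.0, 0.02, -0.36]
91.19999999999997 [16.7, 0.5, 17.1, 0.02, -0.0, 0.02, -0.36]
91.99999999999997 [18.4, 0.5, 19.1, 0.02, -0.0, 0.02, -0.36]
92.79999999999997 [20.1, 0.5, 21.2, 0.02, -0.0, 0.02, -0.36]
93.59999999999997 [21.8, 0.5, 23.3, 0.02, -0.0, 0.02, -0.36]
-0.03 2501 [ 0.5371 -0.0208  0.0838]
-0.01 2583 [0.5363 0.0007 0.082 ]
0.01 2017 [0.5372 0.0179 0.0797]
0.03 892 [0.543  0.0375 0.0775]
0.05 317 [0.5533 0.0588 0.0752]
0.07 1405 [0.5264 0.0818 0.0692]
0.09 840 [0.5287 0.0997 0.0707]
0.11 689 [0.5295 0.1189 0.0685]
0.13 668 [0.5268 0.1388 0.0663]
0.15 93 [0.53   0.1517 0.0649]
0.17 1019 [0.5274 0.1812 0.0595]
0.19 281 [0.5285 0.1946 0.0629]
```

View pics/s4.png

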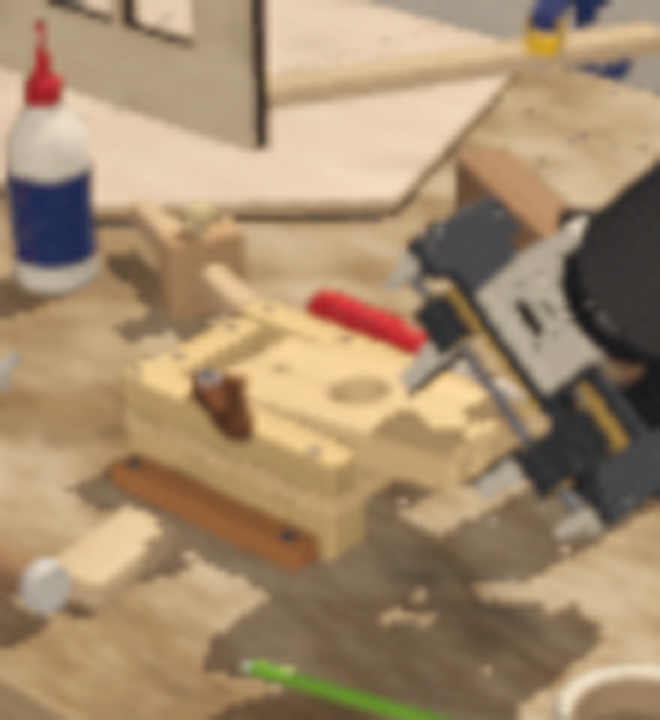

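It is lying within 6° of flat. The upper finger needs more room for the last part, so I open wider while lowering.

```bash
python3 - <<'E'
from h import *
seq([(th,42,.012-.0002*i,w,w) for i,(th,w) in enumerate(zip([84,84,84.5,85.2,86,86.8,87.6,88.4,89.2,90,91,92],[.064,.068,.072,.076,.08,.082,.082,.082,.082,.082,.082,.082]))])
E
```

```text
13.45 [ 0.52634808 -0.12662246  0.20444112] [ 3.14085596  0.73308824 -1.5709081 ] [ 0.18 -0.68 -0.83] 0.059570830907768074 [-0.22  0.47 -0.16 -0.76 -1.24  2.16]
84 [-2.1, 0.3, -1.0, 0.04, 0.0, -0.0, -0.45]
84 [-4.1, 0.3, -1.2, 0.04, 0.0, -0.0, -0.55]
84.5 [-4.9, 0.3, -0.3, 0.04, 0.0, -0.0, -0.64]
85.2 [-5.2, 0.3, 1.0, 0.04, 0.0, -0.0, -0.73]
86 [-5.3, 0.3, 2.7, 0.04, 0.0, -0.0, -0.82]
86.8 [-4.4, 0.3, 4.3, 0.04, 0.0, -0.0, -0.86]
87.6 [-2.5, 0.3, 6.0, 0.04, 0.0, -0.0, -0.86]
88.4 [-0.7, 0.3, 7.7, 0.04, 0.0, -0.0, -0.86]
89.2 [1.2, 0.3, 9.5, 0.04, 0.0, -0.0, -0.86]
90 [3.0, 0.3, 11.2, 0.04, 0.0, -0.0, -0.86]
91 [5.1, 0.3, 13.5, 0.04, 0.0, -0.0, -0.86]
92 [7.3, 0.3, 15.8, 0.04, 0.0, -0.0, -0.86]
```

>>> drive_tool:
  moves:
    - [-2,0,-1,0,0,0,-0.45]
    - [-4,0,-1,0,0,0,-0.55]
    - [-5,0,-0.3,0,0,0,-0.64]
    - [-5.2,0,1,0,0,0,-0.73]
    - [-5.3,0,2.7,0,0,0,-0.82]
    - [-4.4,0,4.3,0,0,0,-0.86]
    - [-2.5,0,6,0,0,0,-0.86]
    - [-0.7,0,7.7,0,0,0,-0.86]
    - [1.2,0,9.5,0,0,0,-0.86]
    - [3,0,11.2,0,0,0,-0.86]
    - [5,0,13.5,0,0,0,-0.86]
    - [7,0,15.8,0,0,0,-0.86]

```text
t: 14.95
eef_pos: [0.5265, -0.1212, 0.1883]
ee_rot: [-3.141, 0.733, -1.57]
force: [-0.3, -0.2, -0.3]
width: 0.0818
```

```bash
cat >> h.py <<'E'
def prof(x0=-.01):
    f=grab_frame("wrist"); W=cloud(f); z=W[...,2]; x,y=W[...,0],W[...,1]
    p=W[(abs(x-.526)<.035)&(y>-.06)&(y<.2)&(z>.045)&(z<.1)]
    for y0 in np.arange(-.06,.2,.02):
        q=p[(p[:,1]>y0)&(p[:,1]<y0+.02)]; print(round(y0,2),len(q),np.median(q,0).round(4) if len(q) else '')
    return f,W
E
python3 - <<'E'
from h import *
s=get_state(); print(s["eef_pos"],s["force"],s["width"]); prof()
E
```

```text
[ 0.52646815 -0.12115897  0.18828998] [-0.27179536 -0.17130426 -0.253702  ] 0.08177430403430169
-0.06 377 [ 0.5362 -0.0555  0.0503]
-0.04 4971 [ 0.5384 -0.036   0.0649]
-0.02 2579 [ 0.5371 -0.0106  0.0652]
0.0 2193 [0.536  0.0103 0.0653]
0.02 2278 [0.5361 0.0284 0.0653]
0.04 845 [0.5461 0.0472 0.0652]
0.06 981 [0.5367 0.0748 0.0607]
0.08 1304 [0.5304 0.0853 0.0649]
0.1 909 [0.5324 0.1102 0.065 ]
0.12 891 [0.5267 0.1301 0.065 ]
0.14 443 [0.5285 0.1453 0.065 ]
0.16 95 [0.5303 0.1798 0.0582]
0.18 1272 [0.5272 0.1816 0.0617]
```

The upright lies flat with its top face at z≈0.065 throughout, and there is no load on the fingers. I withdraw horizontally, then flip the wrist so the camera side faces away from the black piece. From there a vertical, closed gripper pushes the end about 31 mm home.

```bash
python3 - <<'E'
from h import *
s=get_state(); p=s["eef_pos"]
for pos,ph in [([.526,p[1]-.03,p[2]],42),([.526,p[1]-.06,p[2]],42),([.526,-.17,.28],30),([.526,-.13,.36],10),([.526,-.09,.38],0)]: print(row(pos,rot(ph),-.86))
E
```

```text
[22.3, 0.3, -20.1, 0.04, 0.01, 0.0, -0.86]
[44.6, 0.3, -40.2, 0.04, 0.01, 0.0, -0.86]
[-25.3, 0.4, -101.2, 0.04, 12.01, 0.0, -0.86]
[-108.6, 0.4, -133.8, 0.03, 32.01, 0.01, -0.86]
[-151.7, 0.4, -121.9, 0.03, 42.01, 0.01, -0.86]
```

>>> drive_tool:
  moves:
    - [11,0,-10,0,0,0,-0.86]
    - [22,0,-20,0,0,0,-0.86]
    - [45,0,-40,0,0,0,-0.86]
    - [20,0,-62,0,0,0,-0.86]
    - [-25,0,-101,0,8,0,-0.5]
    - [-65,0,-118,0,18,0,0]
    - [-108,0,-134,0,28,0,0.5]
    - [-152,0,-122,0,38,0,1]
    - [-152,0,-122,0,42,0,1]
    - [-152,0,-122,0,42,0,1]

```text
t: 16.25
eef_pos: [0.526, -0.0894, 0.3811]
ee_rot: [3.141, -0.0, -1.568]
force: [-0.6, 0.1, 0.2]
width: 0.0272
```

```bash
python3 - <<'E'
from h import *
s=get_state(); print(s["q"],s["width"]); print(row([.526,-.09,.38],rot(0),1))
E
```

```text
[ 1.99436041e-01  1.43865665e-01 -3.33912801e-01  9.95966381e-05
 -1.09317191e+00  1.37387483e+00] 0.027160131949104625
[0.6, 0.0, 1.1, 0.01, -0.01, 0.15, 1]
```

>>> drive_tool:
  moves:
    - [0,0,0,0,0,10,1]
    - [0,0,0,0,0,20,1]
    - [0,0,0,0,0,30,1]
    - [0,0,0,0,0,40,1]
    - [0,0,0,0,0,50,1]
    - [0,0,0,0,0,60,1]
    - [0,0,0,0,0,70,1]
    - [0,0,0,0,0,80,1]
    - [0,0,0,0,0,90,1]
    - [0,0,0,0,0,100,1]
    - [0,0,0,0,0,110,1]
    - [0,0,0,0,0,120,1]

```text
t: 17.75
eef_pos: [0.5265, -0.0915, 0.3803]
ee_rot: [3.141, -0.002, 2.61]
force: [-0.7, 0.7, 0.9]
width: 0.0003
```

>>> drive_tool:
  moves:
    - [0,0,20,0,0,10,1]
    - [0,0,50,0,0,20,1]
    - [0,0,80,0,0,30,1]
    - [0,0,100,0,0,40,1]
    - [0,0,100,0,0,50,1]
    - [0,0,100,0,0,60,1]
    - [0,0,100,0,0,60,1]

```text
t: 18.62
eef_pos: [0.5265, -0.0913, 0.2803]
ee_rot: [-3.141, -0.001, 1.57]
force: [0.3, 0.7, -0.8]
width: 0.0001
```

```bash
python3 - <<'E'
from h import *
s=get_state(); print(s["t"],s["eef_pos"],s["ee_rot"],s["q"],s["width"])
f,W=prof()
z=W[...,2];x=W[...,0];y=W[...,1]
p=W[(z>.058)&(z<.072)&(x>.495)&(x<.557)&(y<.03)&(y>-.07)]; print(len(p), p.min(0) if len(p) else'')
f=grab_frame("top"); W=cloud(f)
z=W[...,2];x=W[...,0];y=W[...,1]
p=W[(z>.055)&(z<.075)&(x>.49)&(x<.56)&(y>-.1)&(y<.2)]; print(len(p), p.min(0),p.max(0))
print(row([.526,-.085,.21],rot(0,90),1),row([.526,-.03,.21],rot(0,90),1))
E
```

```text
18.625 [ 0.52650292 -0.09131718  0.28028689] [-3.14052948e+00 -1.05505214e-03  1.56960643e+00] [ 1.94892298e-01  2.47162779e-01 -4.61307455e-01 -1.63437990e-03
 -8.63163999e-01 -1.76581503e+00] 0.00011356298194735307
-0.06 5 [ 0.4955 -0.04    0.0543]
-0.04 2345 [ 0.5131 -0.0323  0.0651]
-0.02 2166 [ 0.5157 -0.009   0.0652]
0.0 2751 [0.5231 0.01   0.0652]
0.02 2797 [0.5233 0.03   0.0651]
0.04 1621 [0.5132 0.0486 0.065 ]
0.06 2245 [0.5381 0.0726 0.0644]
0.08 379 [0.5274 0.0807 0.0571]
0.1 0 
0.12 0 
0.14 0 
0.16 0 
0.18 0 
7535 [ 0.49501179 -0.04005591  0.05808405]
8 [ 0.49146345 -0.04009146  0.06474064] [ 0.49520092 -0.02250811  0.07041916]
[5.8, -0.5, 70.6, -0.03, -0.04, 0.15, 1] [60.8, -0.3, 70.6, -0.03, -0.04, 0.15, 1]
```

The end face is at y=-0.040 as predicted and home is y≈-0.0085, so the push is about 31 mm.

>>> drive_tool:
  moves:
    - [3,0,30,0,0,0,1]
    - [5,0,55,0,0,0,1]
    - [5,0,70,0,0,0,1]
    - [12,0,70,0,0,0,1]
    - [20,0,70,0,0,0,1]
    - [26,0,70,0,0,0,1]
    - [30,0,70,0,0,0,1]
    - [34,0,70,0,0,0,1]
    - [38,0,70,0,0,0,1]
    - [42,0,70,0,0,0,1]
    - [46,0,70,0,0,0,1]
    - [49,0,70,0,0,0,1]

```text
t: 20.23
eef_pos: [0.5265, -0.0407, 0.2109]
ee_rot: [3.141, 0.0, 1.571]
force: [-0.4, -4.3, 4.5]
width: 0.0004
```

```bash
python3 - <<'E'
from h import *
s=get_state(); print(s["t"],s["eef_pos"],s["force"]); f,W=prof()
E
```

```text
20.225 [ 0.526474   -0.0407047   0.21090856] [-0.40299653 -4.30285075  4.52203862]
-0.06 503 [ 0.5177 -0.043   0.069 ]
-0.04 811 [ 0.5169 -0.0361  0.0642]
-0.02 1369 [ 0.4979 -0.01    0.0651]
0.0 1705 [0.4997 0.0121 0.0652]
0.02 4184 [0.5131 0.0307 0.0653]
0.04 4671 [0.5143 0.0494 0.0653]
0.06 1702 [0.5094 0.0648 0.0653]
0.08 9 [0.5471 0.0809 0.0511]
0.1 0 
0.12 0 
0.14 0 
0.16 0 
0.18 0
```

>>> drive_tool:
  moves:
    - [1,0,0,0,0,0,1]
    - [2,0,0,0,0,0,1]
    - [3,0,0,0,0,0,1]
    - [3,0,0,0,0,0,1]

```text
t: 20.78
eef_pos: [0.5264, -0.0378, 0.2107]
ee_rot: [-3.142, -0.0, 1.571]
force: [0.4, -2.8, 2.6]
width: 0.0001
```

```bash
python3 - <<'E'
from h import *
s=get_state(); print(s["t"],s["eef_pos"],s["force"]); f=grab_frame("wrist"); save(f,"w2.png",1.2); W=cloud(f)
z=W[...,2];x=W[...,0];y=W[...,1]
for a,b in[(.487,.497),(.5,.51),(.54,.55),(.555,.565)]:
    p=W[(z>.058)&(z<.072)&(x>a)&(x<b)&(y<.03)&(y>-.07)]; print(len(p), np.sort(p[:,1])[:6] if len(p) else'')
E
```

```text
20.775 [ 0.52636094 -0.03781318  0.21073905] [ 0.38027992 -2.75452969  2.59840745]
2508 [-0.01886032 -0.01877918 -0.01876997 -0.0187592  -0.01874475 -0.01873574]
1541 [-0.01884985 -0.01883039 -0.01880273 -0.01877226 -0.01876273 -0.01875165]
184 [0.0246147  0.02464279 0.02472516 0.02472553 0.02483394 0.02494669]
7 [0.02865898 0.02905048 0.02908303 0.02929697 0.02963783 0.02968011]
```

View pics/w2.png

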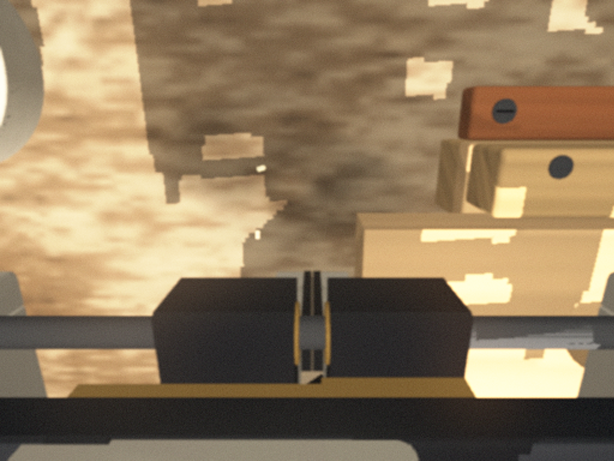

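The picture shows the end at column 357, square to the fences, following the finger with its end at y=-0.0188. I continue about 10 mm to the stop.

>>> drive_tool:
  moves:
    - [2,0,0,0,0,0,1]
    - [4,0,0,0,0,0,1]
    - [6,0,0,0,0,0,1]
    - [7.5,0,0,0,0,0,1]
    - [8.5,0,0,0,0,0,1]
    - [9.5,0,0,0,0,0,1]
    - [9.5,0,0,0,0,0,1]

```text
t: 21.7
eef_pos: [0.5264, -0.0285, 0.2107]
ee_rot: [-3.141, 0.0, 1.571]
force: [0.1, -4.0, 2.2]
width: 0.0002
```

>>> drive_tool:
  moves:
    - [1,0,0,0,0,0,1]
    - [2,0,0,0,0,0,1]
    - [2,0,0,0,0,0,1]

```text
t: 22.08
eef_pos: [0.5263, -0.0279, 0.2108]
ee_rot: [-3.141, 0.002, 1.571]
force: [2.6, -16.2, 1.0]
width: 0.0003
```

```bash
cat > e.py <<'E'
from h import *
s=get_state(); print(s["t"],s["eef_pos"],s["force"]); f=grab_frame("wrist"); W=cloud(f)
z=W[...,2];x=W[...,0];y=W[...,1]
for a,b in[(.487,.497),(.5,.51)]:
    p=W[(z>.058)&(z<.072)&(x>a)&(x<b)&(y<.03)&(y>-.07)]; print(len(p), np.sort(p[:,1])[:6] if len(p) else'')
E
python3 e.py
```

```text
22.075 [ 0.52630207 -0.02788424  0.21083007] [  2.59810465 -16.18159673   1.00626977]
2035 [-0.00969095 -0.00960223 -0.00958945 -0.00958623 -0.00956769 -0.00955825]
1082 [-0.00968111 -0.00965291 -0.00959366 -0.0095784  -0.0095714  -0.00956881]
```

It is home: force rises to 16 N against the stop and the end is at y≈-0.0095. I back off, rise, and go over the peg with the jaws at 45°.

>>> drive_tool:
  moves:
    - [-5,0,0,0,0,0,1]
    - [-20,0,0,0,0,0,1]
    - [-20,0,-40,0,0,-5,1]
    - [-15,0,-90,0,0,-15,0.5]
    - [0,-10,-120,0,0,-25,0.4]
    - [20,-20,-120,0,0,-35,0.4]
    - [40,-30,-120,0,0,-45,0.4]
    - [60,-40,-120,0,0,-55,0.4]
    - [80,-50,-120,0,0,-65,0.4]
    - [100,-60,-120,0,0,-75,0.4]
    - [110,-70,-120,0,0,-85,0.4]
    - [122,-75,-120,0,0,-95,0.4]

```text
t: 23.62
eef_pos: [0.4508, 0.0957, 0.3307]
ee_rot: [3.141, -0.0, -3.048]
force: [-0.6, -0.3, 0.9]
width: 0.0264
```

>>> drive_tool:
  moves:
    - [0,0,0,0,0,-10,0.4]
    - [0,0,0,0,0,-20,0.4]
    - [0,0,0,0,0,-30,0.4]
    - [0,0,0,0,0,-40,0.4]
    - [0,0,0,0,0,-40,0.4]

```text
t: 24.25
eef_pos: [0.4513, 0.0954, 0.3307]
ee_rot: [3.141, 0.0, -2.357]
force: [-0.7, 0.1, 0.4]
width: 0.0265
```

```bash
python3 - <<'E'
from h import *
s=get_state(); print(s["t"],s["eef_pos"],s["ee_rot"],s["q"],s["width"],s["force"])
for n in("wrist","top"):
    f=grab_frame(n); W=cloud(f); z=W[...,2]; b=(W[...,0]>.42)&(W[...,0]<.5)&(W[...,1]>.06)&(W[...,1]<.15)
    p=W[b&(z>.1)&(z<.112)]; print(n,len(p),p.mean(0) if len(p) else '')
    p=W[(z>.06)&(z<.07)&(W[...,0]>.495)&(W[...,0]<.557)&(W[...,1]>-.06)&(W[...,1]<.178)]; print(len(p),p[:,:2].min(0) if len(p) else '')
    if n=="wrist": save(f,"w3.png",1.2)
E
```

```text
24.25 [0.45128681 0.09535672 0.33067424] [ 3.14119853e+00  1.07305390e-04 -2.35700663e+00] [ 6.36893455e-01  6.89935754e-02 -5.48114738e-01 -4.97376181e-04
 -9.53639932e-01  1.47980424e-01] 0.02654951794580884 [-0.74355726  0.05062101  0.42810718]
wrist 301 [0.45026256 0.09248052 0.10598748]
17331 [ 0.49500174 -0.00972508]
top 0 
344 [ 0.49576922 -0.01053435]
```

View pics/w3.png

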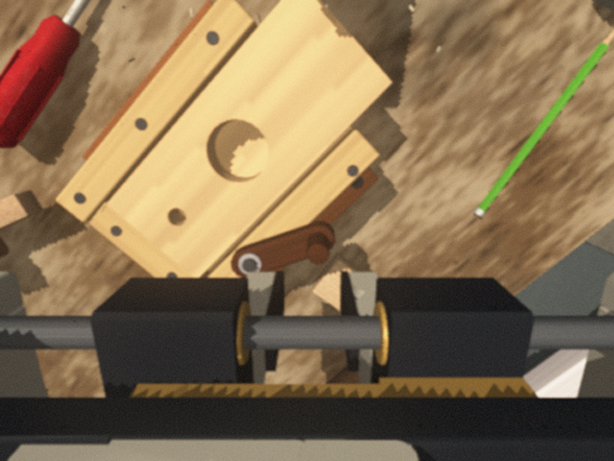

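The upright is flush at the stop. The button's pivot is at (250,264) and its peg at (318,240), which gives world (0.450, 0.0925), 48 mm from the pivot at -0.45 rad. I descend astride the peg and swing it.

```bash
python3 - <<'E'
from h import *
pv=np.array([.471,.1357])
def t(a,lead): 
    return [pv[0]+.048*np.sin(a)+lead*.707,pv[1]-.048*np.cos(a)+lead*.707,.268]
print(row(t(-.447,0),rot(0,-135),.4))
s=get_state(); s["eef_pos"]=np.array(t(-.447,0)); s["ee_rot"]=np.array([np.pi,0,-3*np.pi/4])
for k in np.linspace(-.447,1.6,25)[1:]: print(round(k,2),row(t(k,.002),rot(0,-135),.6,s)[:3])
E
```

```text
[2.9, -1.4, 62.7, 0.01, 0.0, -0.22, 0.4]
-0.36 [-3.5, -3.8, -0.0]
-0.28 [-5.4, -7.5, -0.0]
-0.19 [-7.5, -10.9, -0.0]
-0.11 [-9.9, -14.2, -0.0]
-0.02 [-12.6, -17.3, -0.0]
0.06 [-15.6, -20.1, -0.0]
0.15 [-18.8, -22.7, -0.0]
0.24 [-22.2, -25.0, -0.0]
0.32 [-25.8, -27.0, -0.0]
0.41 [-29.5, -28.7, -0.0]
0.49 [-33.4, -30.0, -0.0]
0.58 [-37.3, -31.0, -0.0]
0.66 [-41.4, -31.7, -0.0]
0.75 [-45.4, -32.0, -0.0]
0.83 [-49.5, -32.0, -0.0]
0.92 [-53.6, -31.6, -0.0]
1.0 [-57.6, -30.9, -0.0]
1.09 [-61.6, -29.9, -0.0]
1.17 [-65.4, -28.5, -0.0]
1.26 [-69.2, -26.8, -0.0]
1.34 [-72.7, -24.8, -0.0]
1.43 [-76.1, -22.5, -0.0]
1.51 [-79.3, -19.9, -0.0]
1.6 [-82.2, -17.0, -0.0]
```

>>> drive_tool:
  moves:
    - [3,-1.5,20,0,0,0,0.4]
    - [3,-1.5,40,0,0,0,0.4]
    - [3,-1.5,55,0,0,0,0.4]
    - [3,-1.5,63,0,0,0,0.4]
    - [3,-1.5,63,0,0,0,0.5]
    - [3,-1.5,63,0,0,0,0.6]
    - [3,-1.5,63,0,0,0,0.6]

```text
t: 25.22
eef_pos: [0.4505, 0.0925, 0.2683]
ee_rot: [-3.141, 0.001, -2.356]
force: [-0.0, -0.3, -0.7]
width: 0.0177
```

>>> drive_tool:
  moves:
    - [-3.5,-4,0,0,0,0,0.6]
    - [-5.5,-7.5,0,0,0,0,0.6]
    - [-7.5,-11,0,0,0,0,0.6]
    - [-10,-14,0,0,0,0,0.6]
    - [-12.6,-17.3,0,0,0,0,0.6]
    - [-15.6,-20,0,0,0,0,0.6]
    - [-18.8,-22.7,0,0,0,0,0.6]
    - [-22,-25,0,0,0,0,0.6]
    - [-25.8,-27,0,0,0,0,0.6]
    - [-29.5,-28.7,0,0,0,0,0.6]
    - [-33.4,-30,0,0,0,0,0.6]
    - [-37.3,-31,0,0,0,0,0.6]

```text
t: 26.72
eef_pos: [0.4989, 0.0973, 0.2679]
ee_rot: [-3.142, 0.001, -2.356]
force: [-0.2, -2.1, 0.7]
width: 0.0175
```

```bash
python3 - <<'E'
from h import *
pv=np.array([.471,.1357])
def t(a,lead): 
    return [pv[0]+.048*np.sin(a)+lead*.707,pv[1]-.048*np.cos(a)+lead*.707,.268]
s=get_state(); print(s["t"],s["eef_pos"],s["force"],s["width"])
f=grab_frame("wrist"); save(f,"w4.png",1.2)
for k in np.linspace(.58,1.6,13)[1:]: print(round(k,2),row(t(k,.002),rot(0,-135),.6,s)[:3])
E
```

```text
26.725 [0.49894799 0.09725196 0.267876  ] [-0.17937201 -2.05232586  0.6651531 ] 0.017487609180760037
0.66 [-3.7, -0.7, -0.1]
0.75 [-7.7, -1.0, -0.1]
0.84 [-11.8, -1.0, -0.1]
0.92 [-15.9, -0.6, -0.1]
1.0 [-19.9, 0.1, -0.1]
1.09 [-23.8, 1.1, -0.1]
1.18 [-27.7, 2.5, -0.1]
1.26 [-31.4, 4.2, -0.1]
1.34 [-34.9, 6.2, -0.1]
1.43 [-38.3, 8.6, -0.1]
1.52 [-41.4, 11.1, -0.1]
1.6 [-44.4, 14.0, -0.1]
```

View pics/w4.png

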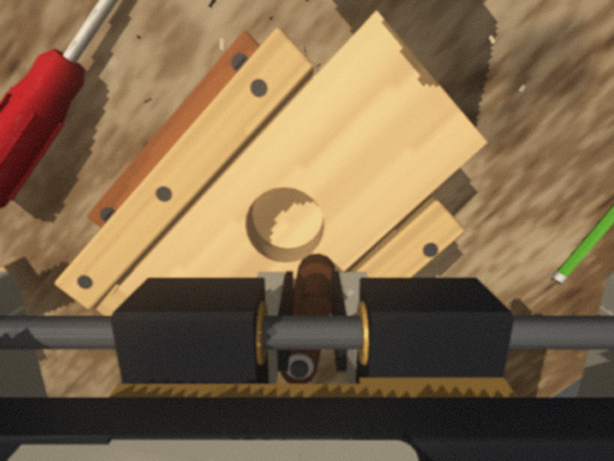

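The button has turned part-way with the peg at (317,285) between the fingers, pivot at (300,368). I finish the swing.

>>> drive_tool:
  moves:
    - [-3.7,-0.7,0,0,0,0,0.6]
    - [-7.7,-1,0,0,0,0,0.6]
    - [-11.8,-1,0,0,0,0,0.6]
    - [-16,-0.6,0,0,0,0,0.6]
    - [-20,0,0,0,0,0,0.6]
    - [-23.8,1,0,0,0,0,0.6]
    - [-27.7,2.5,0,0,0,0,0.6]
    - [-31.4,4.2,0,0,0,0,0.6]
    - [-35,6.2,0,0,0,0,0.6]
    - [-38.3,8.6,0,0,0,0,0.6]
    - [-41.4,11,0,0,0,0,0.6]
    - [-44.4,14,0,0,0,0,0.6]

```text
t: 28.28
eef_pos: [0.52, 0.1385, 0.2678]
ee_rot: [-3.142, 0.0, -2.356]
force: [0.2, -1.3, 0.5]
width: 0.0173
```

```bash
cat > b.py <<'E'
from h import *
s=get_state(); print(s["t"],s["eef_pos"],s["force"],s["width"])
f=grab_frame("wrist"); W=cloud(f); z=W[...,2]; x=W[...,0]; y=W[...,1]
for lo,hi in((.077,.09),(.1,.112)):
    m=(z>lo)&(z<hi)&(x>.45)&(x<.55)&(y>.1)&(y<.17); p=W[m]; print(lo,len(p),p.mean(0) if len(p) else '')
    if len(p)>20: r=cv2.minAreaRect((p[:,:2]*1000).astype(np.float32)); print(r)
p=W[(z>.06)&(z<.07)&(x>.495)&(x<.557)&(y>-.06)&(y<.1)]; print(p[:,:2].min(0))
E
python3 b.py
```

```text
28.275 [0.52004153 0.13846726 0.26777899] [ 0.22401902 -1.31500785  0.51838234] 0.017250851604955444
0.077 552 [0.5236806  0.13622309 0.08248032]
((518.9215087890625, 141.93902587890625), (22.855743408203125, 27.09981918334961), 40.73968505859375)
0.1 1095 [0.52399237 0.13437118 0.10607048]
((521.0049438476562, 136.17715454101562), (44.51038360595703, 18.592254638671875), 45.22388458251953)
[ 0.49500055 -0.01006407]
```

>>> drive_tool:
  moves:
    - [0,0,0,0,0,0,0.5]
    - [0,0,0,0,0,0,0.4]
    - [0,0,0,0,0,0,0.4]
    - [0,0,-15,0,0,0,0.4]
    - [0,0,-40,0,0,0,0.4]
    - [0,0,-80,0,0,0,0.4]
    - [30,0,-120,0,0,0,0.4]
    - [60,0,-150,0,0,0,0.4]
    - [100,0,-150,0,0,0,0.4]
    - [100,0,-150,0,0,0,0.4]

```text
t: 29.58
eef_pos: [0.4476, 0.0659, 0.4197]
ee_rot: [-3.141, 0.003, -2.357]
force: [1.0, 0.9, 0.5]
width: 0.0265
```

```bash
cat >> b.py <<'E'
save(f,"w5.png",1.2)
# deck/upright overall
m=(z>.06)&(z<.0685)&(abs(x-.526)<.038)&(y>-.06)&(y<.178); p=W[m]; print(np.percentile(p,[.5,50,99.5],axis=0).round(4))
E
python3 b.py
```

```text
29.575 [0.44759473 0.06585435 0.41966196] [1.01070792 0.89617155 0.51593863] 0.026452226401262928
0.077 1031 [0.49080324 0.13538759 0.08184932]
((493.3203125, 136.91697692871094), (73.33377838134766, 20.343280792236328), 2.195758581161499)
0.1 165 [0.51802581 0.13748163 0.10579386]
((517.9751586914062, 138.35780334472656), (13.013254165649414, 13.377365112304688), 76.50227355957031)
[ 0.49501795 -0.00963251]
[[ 0.4884 -0.009   0.063 ]
 [ 0.5308  0.0617  0.0653]
 [ 0.5637  0.1771  0.0672]]
```

View pics/w5.png

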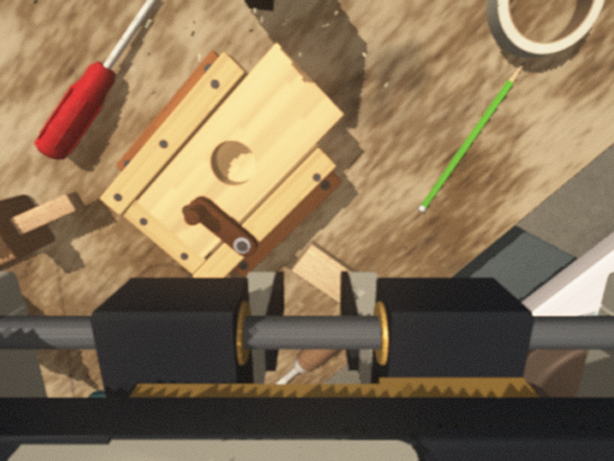

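The button lies across the part: pivot at (240,244), peg at (197,210). Its angle is about 1.60 rad, within roughly 2° of square. The part is flat (top z≈0.065) and its end is still at y≈-0.0096. The gripper is clear, so I hand the job in.

```bash
python3 -c "
from station import *
print(job_done())"
```

```text
the job is handed in; nothing more can be done
None
```

I've done the job and handed it in at about 30 s of the 67 s allowed.

- **Tipping and lowering:** I stood the fingers astride the top, tipped the upright to the right with the rear finger, and lowered it on the front finger at about 8°/s until it lay flat. I didn't grip it or lift it off the board.
- **Pushing home:** I pushed it about 31 mm with the closed fingers until the force rose to 16 N against the stop.
- **Turn-button:** I swung it across by its peg, then withdrew clear.

**Last checks:**
- The upright's top face was level at z≈0.065 m. That is about 1 mm below the nominal 0.066 m, within the camera's 2 mm calibration.
- Its outer end was at y≈-0.0096 m. The board edges I measured predicted -0.0085 m, a 1 mm difference that is also within calibration. It had not moved since it met the stop.
- The button measured about 1.60 rad, roughly 2° past square, near its 1.62 rad hard stop.
- The bystanders in view were untouched, and the arm stayed clear of the black look-alike. I did not re-measure every bystander's position.

No check failed.

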